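# Feel out the backlash of a lead-screw slide, park it mid-play and lock it

## Task

Check the backlash of the small lead-screw slide on the bench: ease its upright post towards the lock lever until it comes up against clear resistance, then the other way until it clearly resists again, only leaning on it gently and never forcing it. Then leave the post midway between those two points and throw the lock lever fully over, leaving the post there and the things round about undisturbed.

Things in the scene. Friction and masses are not known exactly. Their poses are not given: they have to be found in the camera images.
- slide_unit: The slide unit, fixed to the bench: steel base plate 100 x 330 x 10 mm with a grey housing 70 mm wide, its top 50 mm over the bench. The origin is on the bench, under the slot in the housing (not the middle of the play); its y axis is the direction of travel, from the post towards the lock lever; x points away from the robot, z up. Its yaw differs each time.
- post (a point): Middle of the grip of the upright round steel post on the carriage (18 mm diameter, smooth from 64 to 126 mm over the bench; this point 100 mm up, on its axis). It moves only along the unit's y. Where the free play lies and how wide it is (16 to 32 mm in all) cannot be seen, only felt. Midway = within 2 mm of the middle of the play.
- carriage: The carriage (plate 56 x 60 mm, top 58 mm up) that carries the post; origin on the bench under the post. In the free play it drags with about 1 N and stays where left; at each end a springy resistance starts, climbing about 2 N per mm. Lean on it with 4 to 8 N to feel it (2.5 N for a tenth of a second counts); over 15 N is forcing it.
- lock_lever (a joint): Lock lever angle about an axle along the unit's y, at x = 0, y = 105 mm, 55 mm over the bench. 0 = open, leaning 0.5 rad to the unit's -x (to the robot); 1.0 = its stop, fully over, leaning 0.5 rad to +x; above 0.85 counts. Needs 2 to 4 N at the ball, stays where left; its cam clamps the carriage lightly from 0.6 rad on.
- lever_ball (a point): Centre of the 20 mm black ball on the end of the lock lever's 9 mm rod, 62 mm from the axle (so 109 mm over the bench at either end of its swing, 117 mm in the middle).
- ferrule_cup_mid (a point): Middle of a small black cup of brass weights, 47 mm wide and 23 mm high, loose behind the unit: leave it alone.
- steel_rule_block_mid (a point): Middle of a small steel vee block, 50 x 40 x 34 mm, loose behind the unit: leave it alone.
- screwdriver_green_mid (a point): Middle of a green-handled screwdriver, 219 mm long, 37 mm high, loose beyond the lever end of the unit: leave it alone.

How it is judged:
By the outcome, as a careful person would: the job done as asked, in the order asked, and still so for the second after the job is handed in, with the robot touching nothing.
It also fails if it takes over 67 s, if anything falls off the work surface, if the arm or the gripper's body presses on something with over 40 N, if the wrist force passes 120 N, or if a joint passes its speed limit or range.

## Robot

A 6-joint arm with a two-finger parallel gripper is mounted at the origin on a cart in front of the work surface, level with it; the furniture and walls round the work are solid. World frame = base frame: x ahead of the robot, y to its left, z up, the work surface at z = 0. Lengths are in m, angles in rad, forces in N, time in s.
With the tool pointing down it reaches from about 0.4 to 0.925 m from the base axis. Payload 12.5 kg.
Tool frame: the origin (TCP) lies midway between the tips of the shut fingers; the grasp point (between the pads) lies behind it (bot.tcp_to_grasp is the z of the grasp point in the tool frame, in m); z points along the fingers, y is the line along which they close (so a half turn about z gives the same grasp; the last joint's range is limited). The gripper opens to 95 mm and grips with 3 to 60 N. Pads are 20 mm wide; open, the fingers measure 119 mm over their backs; the gripper's body (75 mm by 180 mm) begins 59 mm behind the grasp point.
Start: joints at [1.005, 0.491, 1.559, -0, 1.092, -0.106], TCP at [0.277, 0.56, 0.215] pointing down, gripper open.
Joint ranges: [-3.1, 3.1], [-0.84, 2.19], [0.05, 2.79], [-1.13, 4.28], [0.06, 2.93], [-2.69, 2.69]. Speed limits (rad/s): [2.22, 2.22, 2.79, 3.14, 3.14, 3.14].

## Interface

Orientations are given as [roll, pitch, yaw] about the fixed x, y, z axes, in that order (R = Rz(yaw) Ry(pitch) Rx(roll)).
In Python, from rig import bot, vision gives the robot as it stands.
- The arm moves only by the tool send_rows, never from a script. Its argument "series" is a list that holds one entry, the list of rows, each a list of 7 numbers: the shift along the tool's x, y, z in m, then the turn, a rotation vector about the tool's x, y, z in degrees, then the closure, from -1 (fully open) to 1 (shut), so that 0 is half open. A call has 1 to 12 rows; each row shifts and turns the commanded pose from where the row before left it, along the tool's axes as they then stand; what a row does not reach is not made up. A row lasts 1/10 s, in which the tool goes at most 50 mm and 8.59 degrees, less where a joint would pass 70% of its speed; a pose out of reach is approached as far as the arm can. A call with a gripper value outside its range is refused whole. The fingers move at their own pace and stop on an object; the grip force is fixed at half the most. Time passes only in rows, so rows that do not move let the fingers close. It gives the time, the measured TCP pose, the force, the opening and the grip force at its end, in the units of the state.
- bot.read_state(): the state, without advancing time (a new reading comes with each control period).
- vision.camera(name): name is "scene" or "side" or "wrist"; returns the picture (384x512x3 uint8, blue, green, red); there is no depth.
- vision.camera_params(name): a dict with "camera_matrix" (3x3 intrinsics, pixels), "R" (3x3) and "t" (3): a world point X has camera coordinates R X + t; the wrist camera has in their place "tool_from_camera" (4x4, takes a point from camera to tool coordinates, whose origin is the TCP and whose axes are the flange's). Camera axes: x right, y down, z forward; pixel columns grow to the right and rows downward; lengths in m; the calibration is good to about 2 mm. A picture is of the moment at which its call begins: read the wrist's pose just before it. camera_params takes no time and is no camera call.
- bot.finish_job(): hands the job in; it is judged then, once.
The state is a dict: "clock": time; "q": joint angles; "joint_vel": joint speeds; "joint_torque": joint torques, N m; "position": TCP position; "tcp_rot": TCP orientation; "wrist_force": force on the tool from outside, world axes, zero at the start; "wrist_torque": the same for the moment, N m; "grip_width": finger opening in m; "grasp_force": force on a finger pad.
Only numpy, scipy, OpenCV 4.12 (cv2) and the standard library are available. Lean on these libraries where they do the work, as an engineer would, in place of code of your own. Each camera call takes 0.05 s, during which the arm holds its last target. There are 200 camera calls.

## Working session

There is one attempt and no reset: what is moved stays moved. The work goes in short steps, Python scripts to look and compute and a tool call to move; the robot and the scene stay as the last step left them, time stands still between calls to the robot, and variables do not carry over. Pictures are saved under pics/ and viewed, at most 10 in all, crops included, and the job is handed in when it is done.

Besides the shell and the picture viewer there is one more tool, called after "Emit:" by a JSON object that holds its "fn" and its "kwargs". send_rows: Moves the arm, as the interface text tells. Its arguments: {"type":"object","properties":{"series":{"type":"array"}},"required":["series"]}

```bash
mkdir -p pics; python3 - <<'E'
from rig import bot, vision
import cv2
s=bot.read_state(); print(s, bot.tcp_to_grasp)
for n in("scene","side"):
    cv2.imwrite(f"pics/{n}0.png",cv2.resize(vision.camera(n),(800,600),interpolation=cv2.INTER_CUBIC)); print(n,vision.camera_params(n))
print(vision.camera_params("wrist"))
E
```

```text
{'clock': 0.0, 'q': array([ 1.00538569e+00,  4.91557778e-01,  1.55944883e+00,  6.97285078e-06,
        1.09170007e+00, -1.05574881e-01]), 'joint_vel': array([ 0.00068078,  0.00013064, -0.00141773, -0.0012673 ,  0.0016527 ,
        0.00022209]), 'joint_torque': array([-9.77746276e-04, -6.12634706e+01, -2.58184916e+01,  6.91784034e-02,
        4.81453200e-02, -1.17240029e-04]), 'position': array([0.27720838, 0.55988933, 0.21406307]), 'tcp_rot': array([-3.14048549e+00, -1.23544191e-04,  2.68175361e+00]), 'wrist_force': array([ 0.72128451,  0.27196866, -0.23808011]), 'wrist_torque': array([ 0.00358502, -0.01526353, -0.02016428]), 'grasp_force': 0.0, 'grip_width': 0.09501696768474578} -0.0188
scene {'camera_matrix': array([[397.60714699,   0.        , 255.98132151],
       [  0.        , 397.60714699, 190.49172332],
       [  0.        ,   0.        ,   1.        ]]), 'R': array([[ 0.56648576, -0.82406112,  0.00414243],
       [-0.52797205, -0.36679515, -0.7659679 ],
       [ 0.63272379,  0.43172283, -0.64286547]]), 't': array([-0.12005352,  0.4681295 ,  0.42702973])}
side {'camera_matrix
[... 196 characters left out ...]
 -0.01755275],
       [-0.21851062, -0.48382566, -0.84744666],
       [ 0.31848576,  0.78551942, -0.53059029]]), 't': array([-0.43634368,  0.32263886,  0.64365611])}
{'camera_matrix': array([[304.97359333,   0.        , 255.79634971],
       [  0.        , 304.97359333, 194.88997992],
       [  0.        ,   0.        ,   1.        ]]), 'tool_from_camera': array([[ 1.15258560e-04, -9.59091526e-01, -2.83096153e-01,
         7.99915381e-02],
       [ 9.99999993e-01,  1.17826901e-04,  7.95410428e-06,
        -4.77730355e-04],
       [ 2.57276284e-05, -2.83096152e-01,  9.59091533e-01,
        -1.69906696e-01],
       [ 0.00000000e+00,  0.00000000e+00,  0.00000000e+00,
         1.00000000e+00]])}
```

View pics/scene0.png

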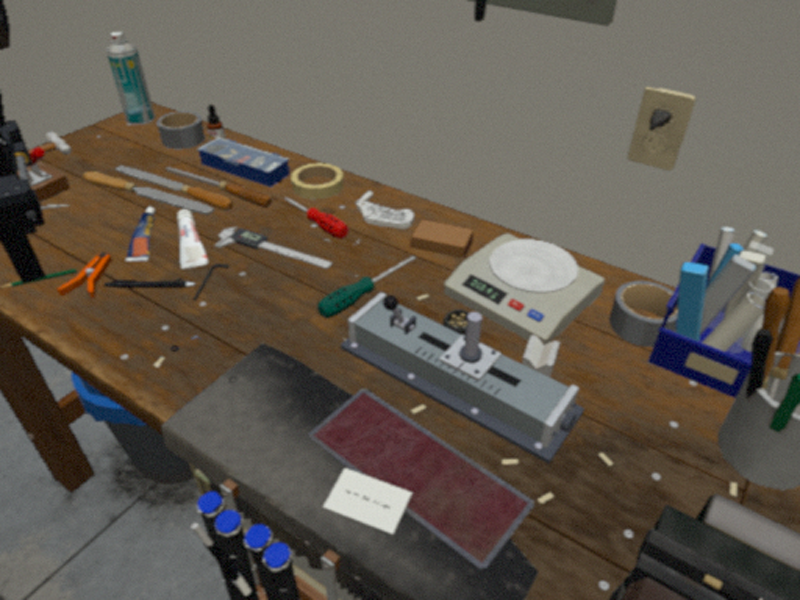

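View pics/side0.png

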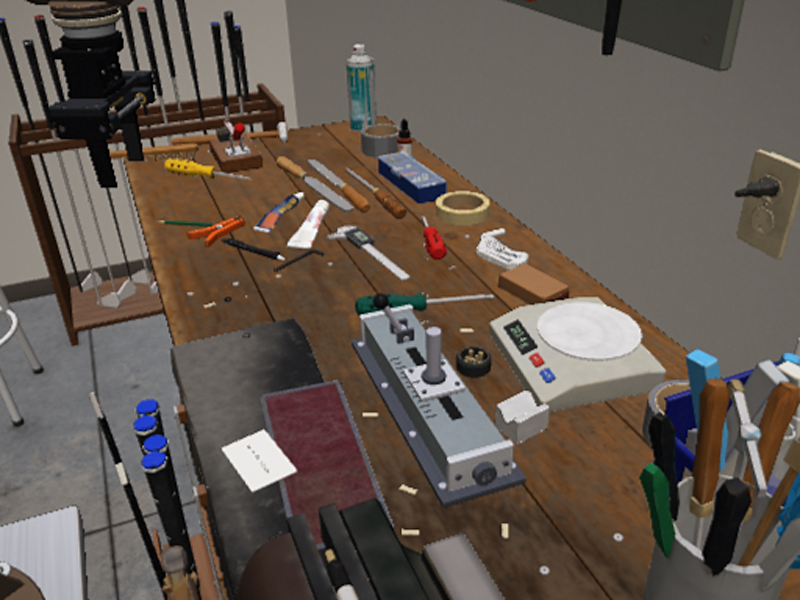

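The scene shows the ball at about (390,303) and the post top at (474,317). In the side view they are at (381,301) and (433,331). I'll enlarge both in one crop.

```bash
python3 - <<'E'
from rig import bot, vision
import cv2,numpy as np
a=vision.camera("scene")[180:295,215:375]; b=vision.camera("side")[180:325,220:340]
A=cv2.resize(a,None,fx=2.5,fy=2.5,interpolation=cv2.INTER_CUBIC); B=cv2.resize(b,None,fx=3.3,fy=3.3,interpolation=cv2.INTER_CUBIC)
c=np.zeros((600,800,3),np.uint8); c[:A.shape[0],:A.shape[1]]=A; c[:B.shape[0],402:402+B.shape[1]]=B[:, :398]
cv2.imwrite("pics/crop1.png",c)
E
```

```text
(no output)
```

View pics/crop1.png

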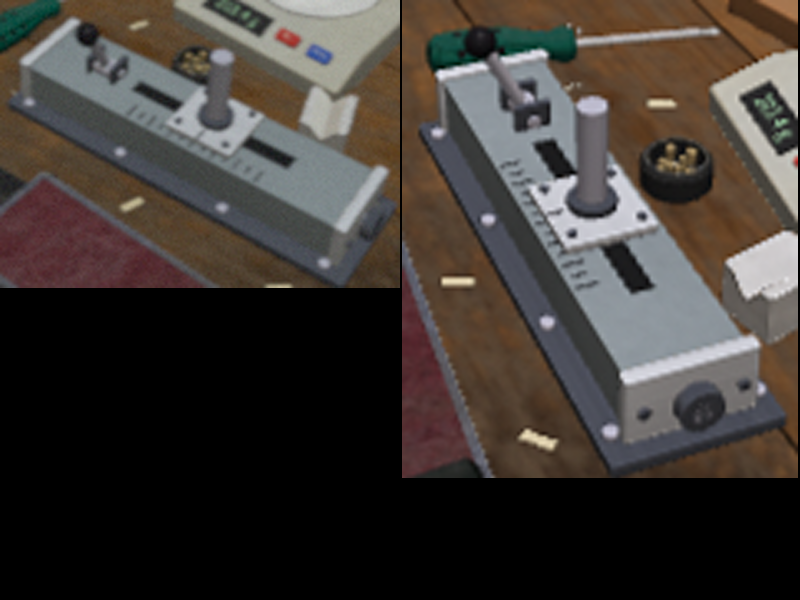

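```bash
cat > h.py <<'E'
import numpy as np
from rig import bot, vision
def ray(n,p):
    c=vision.camera_params(n);d=c["R"].T@np.linalg.solve(c["camera_matrix"],[*p,1]);return -c["R"].T@c["t"],d/np.linalg.norm(d)
def tri(ps):
    A=0;b=0;L=[ray(*x) for x in ps]
    for o,d in L: P=np.eye(3)-np.outer(d,d);A=A+P;b=b+P@o
    X=np.linalg.solve(A,b);return X,[np.linalg.norm(np.cross(X-o,d)) for o,d in L]
def onz(n,p,z): o,d=ray(n,p);return o+d*(z-o[2])/d[2]
sc=lambda u,v:("scene",(215+u/2.5-.3,180+v/2.5-.3))
sd=lambda u,v:("side",(220+(u-402)/3.3-.35,180+v/3.3-.35))
E
python3 - <<'E'
from h import *
for k,a,b in(("ball",(87,34),(481,42)),("top",(221,56),(592,103)),("collar",(216,118),(592,201)),("cup",(195,65),(676,172)),("baseL",(12,103),(422,127))):
    X,e=tri([sc(*a),sd(*b)]);print(k,X.round(4),np.round(e,4))
print([onz(*x,.05).round(4)[:2] for x in(sd(440,76),sd(546,55),sd(622,378),sd(757,343),sc(370,170),sc(335,228),sc(24,64),sc(78,22))])
print([onz(*x,.01).round(4)[:2] for x in(sd(422,125),sd(612,463))])
b=[onz(*x,z) for x,z in((sd(481,42),.109),(sc(87,34),.109))];print(b)
E
```

```text
ball [0.5403 0.2423 0.1143] [0.0008 0.0008]
top [0.5635 0.1334 0.1298] [0.0002 0.0002]
collar [0.5627 0.1315 0.0647] [0.0001 0.0001]
cup [0.6541 0.2014 0.0141] [0.003 0.003]
baseL [0.5208 0.3105 0.0149] [0.0005 0.0005]
[array([0.5353, 0.3115]), array([0.6084, 0.3068]), array([0.5241, 0.0102]), array([0.5984, 0.0054]), array([0.5951, 0.0109]), array([0.5269, 0.0095]), array([0.5384, 0.3087]), array([0.612 , 0.3034])]
[array([0.5231, 0.3189]), array([ 0.5118, -0.005 ])]
[array([0.54243827, 0.24924167, 0.109     ]), array([0.54644138, 0.24650927, 0.109     ])]
```

Emit:
{"fn": "send_rows", "kwargs": {"series": [[[0,0,0,0,0,-8.1,-1],[0,0,0,0,0,-8.1,-1],[0,0,0,0,0,-8.0,-1],[-0.027,-0.037,0,0,0,0,-1],[-0.027,-0.037,0,0,0,0,-1],[-0.027,-0.037,0,0,0,0,-1],[-0.027,-0.037,0,0,0,0,-1],[-0.027,-0.037,0,0,0,0,-1],[-0.027,-0.037,0,0,0,0,-1],[-0.027,-0.037,0,0,0,0,-1],[-0.027,-0.037,0,0,0,0,-1],[0,0,0,0,0,0,-1]]]}}

```text
clock: 1.4
position: [0.4846, 0.2525, 0.2145]
tcp_rot: [-3.141, 0.001, 3.1]
wrist_force: [0.5, 0.2, 0.5]
grip_width: 0.0952
grasp_force: 0.0
```

Emit:
{"fn": "send_rows", "kwargs": {"series": [[[-0.028,-0.039,0,0,0,0,-1],[-0.028,-0.039,0,0,0,0,-1],[-0.028,-0.039,0,0,0,0,-1],[0,0,0,0,0,0,-1],[0,0,0,0,0,0,-1]]]}}

```text
clock: 1.9
position: [0.5616, 0.1358, 0.2143]
tcp_rot: [3.141, -0.001, 3.102]
wrist_force: [-0.7, 0.8, 0.9]
grip_width: 0.0953
grasp_force: 0.0
```

```bash
python3 - <<'E'
from h import *
import cv2
from scipy.spatial.transform import Rotation as R
s=bot.read_state();print(s["position"],s["tcp_rot"],s["q"])
cv2.imwrite("pics/w1.png",cv2.resize(vision.camera("wrist"),(800,600),interpolation=cv2.INTER_CUBIC))
c=vision.camera_params("wrist");T=c["tool_from_camera"];r=R.from_euler("xyz",s["tcp_rot"]).as_matrix()
for X in([.563,.1325,.129],[.542,.246,.109],[.563,.1325,.058]):
    p=c["camera_matrix"]@(T[:3,:3].T@(r.T@(np.array(X)-s["position"])-T[:3,3]));print(X,p[:2]/p[2]*800/512)
E
```

```text
[0.56164566 0.13580262 0.21426383] [ 3.14140971e+00 -7.43907818e-04  3.10236483e+00] [ 1.22802401e-01  4.24466597e-01  1.67733835e+00  3.48411262e-04
  1.04049238e+00 -1.40894237e+00]
[0.563, 0.1325, 0.129] [394.68586801 315.47483708]
[0.542, 0.246, 0.109] [586.61227654 263.8717372 ]
[0.563, 0.1325, 0.058] [395.70904114 284.82364234]
```

View pics/w1.png

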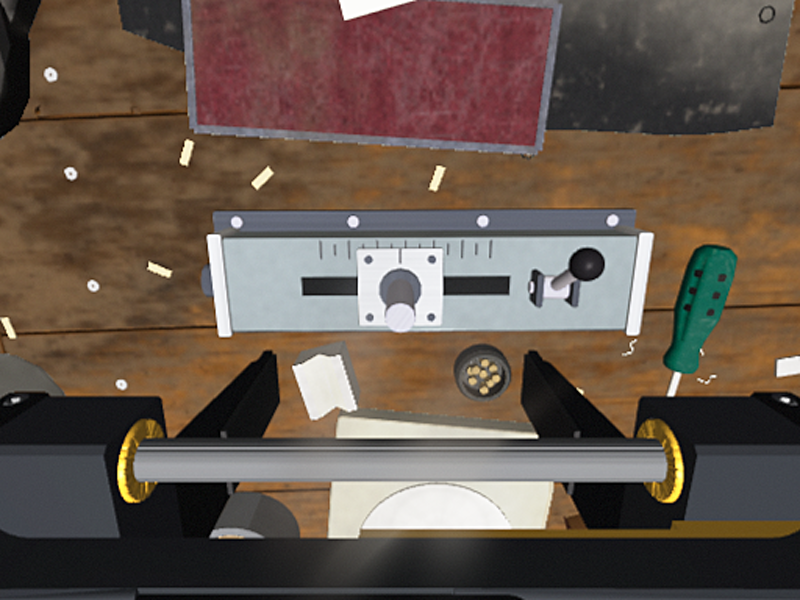

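The post top at (400,317) and ball at (587,264) match the predictions within about 3 mm, and the unit's yaw lines up with the tool. The fingers can go down around the post.

Emit:
{"fn": "send_rows", "kwargs": {"series": [[[-0.0015,0,0.035,0,0,0,-1],[0,0,0.035,0,0,0,-1],[0,0,0.035,0,0,0,-1],[0,0,0.028,0,0,0,-1],[0,0,0,0,0,0,0],[0,0,0,0,0,0,0.3],[0,0,0,0,0,0,0.5],[0,0,0,0,0,0,0.55]]]}}

```text
clock: 2.75
position: [0.5637, 0.1365, 0.0833]
tcp_rot: [3.141, 0.002, 3.105]
wrist_force: [-0.4, -0.8, -0.0]
grip_width: 0.0683
grasp_force: 0.0
```

Emit:
{"fn": "send_rows", "kwargs": {"series": [[[0,0,0,0,0,0,0.5],[0,0,0,0,0,0,0.5],[0,0,0,0,0,0,0.5],[0,0,0,0,0,0,0.5],[0,0,0,0,0,0,0.5],[0,0,0,0,0,0,0.5]]]}}

```text
clock: 3.35
position: [0.5632, 0.1361, 0.0816]
tcp_rot: [3.142, -0.0, 3.104]
wrist_force: [-0.7, -0.3, -0.8]
grip_width: 0.0249
grasp_force: 0.0
```

Emit:
{"fn": "send_rows", "kwargs": {"series": [[[0,0,0,0,0,0,0.65],[0,0,0,0,0,0,0.65],[0,0,0,0,0,0,0.65],[0,0,0,0,0,0,0.65]]]}}

```text
clock: 3.75
position: [0.5632, 0.1361, 0.0816]
tcp_rot: [3.142, 0.0, 3.104]
wrist_force: [0.1, 0.1, -1.1]
grip_width: 0.0175
grasp_force: 30.0
```

Emit:
{"fn": "send_rows", "kwargs": {"series": [[[0,0.001,0,0,0,0,0.65],[0,0.001,0,0,0,0,0.65],[0,0.001,0,0,0,0,0.65],[0,0,0,0,0,0,0.65],[0,0,0,0,0,0,0.65]]]}}

```text
clock: 4.25
position: [0.5633, 0.1393, 0.0816]
tcp_rot: [3.141, 0.0, 3.104]
wrist_force: [-0.8, 0.7, -0.2]
grip_width: 0.0174
grasp_force: 30.0
```

Emit:
{"fn": "send_rows", "kwargs": {"series": [[[0,0.001,0,0,0,0,0.65],[0,0.001,0,0,0,0,0.65],[0,0,0,0,0,0,0.65],[0,0,0,0,0,0,0.65]]]}}

```text
clock: 4.65
position: [0.5633, 0.1412, 0.0816]
tcp_rot: [3.141, -0.0, 3.104]
wrist_force: [1.2, 0.8, -1.5]
grip_width: 0.0177
grasp_force: 30.0
```

Emit:
{"fn": "send_rows", "kwargs": {"series": [[[0,0.001,0,0,0,0,0.65],[0,0.001,0,0,0,0,0.65],[0,0,0,0,0,0,0.65],[0,0,0,0,0,0,0.65]]]}}

```text
clock: 5.05
position: [0.5634, 0.1432, 0.0816]
tcp_rot: [3.141, -0.0, 3.104]
wrist_force: [-0.2, 0.4, -2.0]
grip_width: 0.0174
grasp_force: 30.0
```

Emit:
{"fn": "send_rows", "kwargs": {"series": [[[0,0.001,0,0,0,0,0.65],[0,0.001,0,0,0,0,0.65],[0,0,0,0,0,0,0.65]]]}}

```text
clock: 5.35
position: [0.5635, 0.1452, 0.0816]
tcp_rot: [3.142, -0.0, 3.104]
wrist_force: [-0.5, -0.2, -3.2]
grip_width: 0.0176
grasp_force: 30.0
```

Emit:
{"fn": "send_rows", "kwargs": {"series": [[[0,0.001,0,0,0,0,0.65],[0,0.001,0,0,0,0,0.65],[0,0,0,0,0,0,0.65]]]}}

```text
clock: 5.65
position: [0.5636, 0.1473, 0.0816]
tcp_rot: [3.141, 0.0, 3.104]
wrist_force: [-0.5, 0.6, -3.1]
grip_width: 0.0175
grasp_force: 30.0
```

Emit:
{"fn": "send_rows", "kwargs": {"series": [[[0,0.001,0,0,0,0,0.65],[0,0.001,0,0,0,0,0.65],[0,0,0,0,0,0,0.65]]]}}

```text
clock: 5.95
position: [0.5636, 0.1493, 0.0816]
tcp_rot: [3.141, -0.0, 3.104]
wrist_force: [0.7, -0.2, -1.7]
grip_width: 0.0175
grasp_force: 30.0
```

Emit:
{"fn": "send_rows", "kwargs": {"series": [[[0,0.001,0,0,0,0,0.65],[0,0.001,0,0,0,0,0.65],[0,0,0,0,0,0,0.65]]]}}

```text
clock: 6.25
position: [0.5637, 0.1513, 0.0816]
tcp_rot: [3.141, -0.0, 3.104]
wrist_force: [-0.6, 0.6, -2.7]
grip_width: 0.0175
grasp_force: 30.0
```

Emit:
{"fn": "send_rows", "kwargs": {"series": [[[0,0.001,0,0,0,0,0.65],[0,0.0005,0,0,0,0,0.65],[0,0,0,0,0,0,0.65]]]}}

```text
clock: 6.55
position: [0.5638, 0.1527, 0.0816]
tcp_rot: [3.141, -0.0, 3.104]
wrist_force: [-0.7, 1.1, -3.3]
grip_width: 0.0174
grasp_force: 30.0
```

Emit:
{"fn": "send_rows", "kwargs": {"series": [[[0,0.001,0,0,0,0,0.65],[0,0.0005,0,0,0,0,0.65],[0,0,0,0,0,0,0.65]]]}}

```text
clock: 6.85
position: [0.5638, 0.1542, 0.0816]
tcp_rot: [3.141, -0.0, 3.104]
wrist_force: [-0.9, 0.3, -2.8]
grip_width: 0.0176
grasp_force: 30.0
```

Emit:
{"fn": "send_rows", "kwargs": {"series": [[[0,0.001,0,0,0,0,0.65],[0,0.0005,0,0,0,0,0.65],[0,0,0,0,0,0,0.65]]]}}

```text
clock: 7.15
position: [0.5638, 0.1557, 0.0816]
tcp_rot: [3.141, -0.0, 3.104]
wrist_force: [-0.7, 0.0, -3.2]
grip_width: 0.0175
grasp_force: 30.0
```

Emit:
{"fn": "send_rows", "kwargs": {"series": [[[0,0.001,0,0,0,0,0.65],[0,0.0005,0,0,0,0,0.65],[0,0,0,0,0,0,0.65]]]}}

```text
clock: 7.45
position: [0.5639, 0.1572, 0.0816]
tcp_rot: [3.141, -0.0, 3.104]
wrist_force: [-1.1, -0.3, -3.0]
grip_width: 0.0176
grasp_force: 30.0
```

Emit:
{"fn": "send_rows", "kwargs": {"series": [[[0,0.001,0,0,0,0,0.65],[0,0.0005,0,0,0,0,0.65],[0,0,0,0,0,0,0.65]]]}}

```text
clock: 7.75
position: [0.564, 0.1587, 0.0816]
tcp_rot: [3.141, -0.0, 3.104]
wrist_force: [-1.3, -0.3, -3.0]
grip_width: 0.0178
grasp_force: 30.0
```

```bash
python3 -c "
from h import *
import cv2
s=bot.read_state();print(s['wrist_force'],s['wrist_torque'],s['joint_torque'])
A=cv2.resize(vision.camera('side')[180:325,200:380],(720,580),interpolation=cv2.INTER_CUBIC);cv2.imwrite('pics/s2.png',A)"
```

```text
[-1.30588531 -0.25501775 -2.95126104] [0.01876734 0.30032067 0.00254665] [-1.67211634e-01 -6.30287290e+01 -2.03720909e+01 -4.31063259e-02
 -2.60693897e-01  1.10566916e-02]
```

View pics/s2.png

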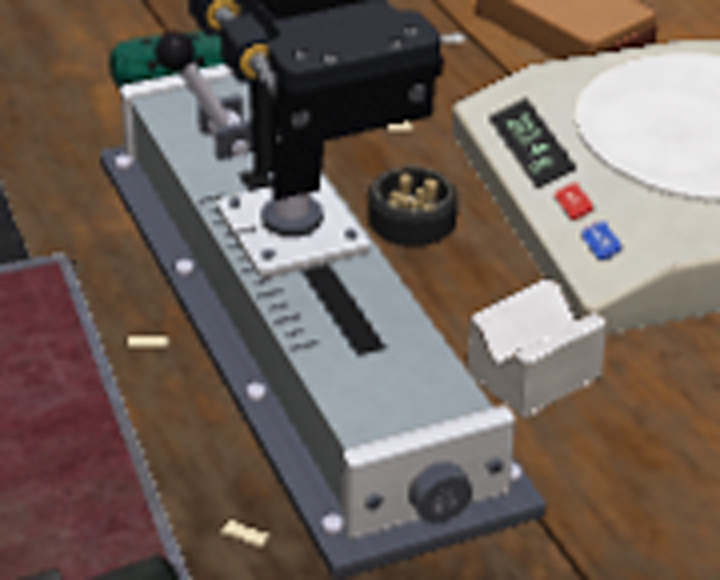

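The post (about 293,205) has travelled with the gripper and the lever is clear. I'll go on.

Emit:
{"fn": "send_rows", "kwargs": {"series": [[[0,0.001,0,0,0,0,0.65],[0,0.0005,0,0,0,0,0.65],[0,0,0,0,0,0,0.65]]]}}

```text
clock: 8.1
position: [0.5641, 0.16, 0.0816]
tcp_rot: [-3.142, -0.0, 3.104]
wrist_force: [-1.0, -2.2, -2.5]
grip_width: 0.0179
grasp_force: 30.0
```

Emit:
{"fn": "send_rows", "kwargs": {"series": [[[0,0.001,0,0,0,0,0.65],[0,0.0005,0,0,0,0,0.65],[0,0,0,0,0,0,0.65]]]}}

```text
clock: 8.4
position: [0.5641, 0.1614, 0.0816]
tcp_rot: [-3.141, -0.0, 3.104]
wrist_force: [-2.4, -4.1, -2.6]
grip_width: 0.0177
grasp_force: 30.0
```

Emit:
{"fn": "send_rows", "kwargs": {"series": [[[0,0.001,0,0,0,0,0.65],[0,0,0,0,0,0,0.65],[0,0,0,0,0,0,0.65],[0,0,0,0,0,0,0.65]]]}}

```text
clock: 8.8
position: [0.5641, 0.1623, 0.0816]
tcp_rot: [-3.141, -0.0, 3.104]
wrist_force: [-2.3, -5.7, -2.8]
grip_width: 0.0175
grasp_force: 30.0
```

Emit:
{"fn": "send_rows", "kwargs": {"series": [[[0,0,0,0,0,0,0.65]]]}}

```text
clock: 8.9
position: [0.5641, 0.1623, 0.0816]
tcp_rot: [-3.141, -0.0, 3.104]
wrist_force: [-1.4, -5.9, -3.6]
grip_width: 0.0172
grasp_force: 30.0
```

Emit:
{"fn": "send_rows", "kwargs": {"series": [[[0,0,0,0,0,0,0.65]]]}}

```text
clock: 9.0
position: [0.5641, 0.1623, 0.0816]
tcp_rot: [-3.141, -0.0, 3.104]
wrist_force: [-2.6, -4.5, -3.2]
grip_width: 0.0175
grasp_force: 30.0
```

Emit:
{"fn": "send_rows", "kwargs": {"series": [[[0,-0.002,0,0,0,0,0.65],[0,-0.003,0,0,0,0,0.65],[0,-0.003,0,0,0,0,0.65],[0,-0.003,0,0,0,0,0.65],[0,-0.003,0,0,0,0,0.65],[0,-0.003,0,0,0,0,0.65],[0,-0.003,0,0,0,0,0.65],[0,-0.002,0,0,0,0,0.65],[0,0,0,0,0,0,0.65],[0,0,0,0,0,0,0.65]]]}}

```text
clock: 10.0
position: [0.5633, 0.1404, 0.0816]
tcp_rot: [-3.141, -0.0, 3.104]
wrist_force: [-1.8, -0.7, -4.7]
grip_width: 0.0176
grasp_force: 30.0
```

Emit:
{"fn": "send_rows", "kwargs": {"series": [[[0,-0.001,0,0,0,0,0.65],[0,-0.001,0,0,0,0,0.65],[0,0,0,0,0,0,0.65],[0,0,0,0,0,0,0.65]]]}}

```text
clock: 10.4
position: [0.5633, 0.1386, 0.0816]
tcp_rot: [3.142, 0.0, 3.104]
wrist_force: [-2.7, 0.3, -4.0]
grip_width: 0.0173
grasp_force: 30.0
```

Emit:
{"fn": "send_rows", "kwargs": {"series": [[[0,-0.001,0,0,0,0,0.65],[0,-0.001,0,0,0,0,0.65],[0,0,0,0,0,0,0.65]]]}}

```text
clock: 10.7
position: [0.5632, 0.1365, 0.0816]
tcp_rot: [3.142, 0.0, 3.104]
wrist_force: [-0.9, -0.3, -4.2]
grip_width: 0.017
grasp_force: 30.0
```

Emit:
{"fn": "send_rows", "kwargs": {"series": [[[0,-0.001,0,0,0,0,0.65],[0,-0.0005,0,0,0,0,0.65],[0,0,0,0,0,0,0.65]]]}}

```text
clock: 11.0
position: [0.5632, 0.135, 0.0816]
tcp_rot: [3.142, 0.0, 3.104]
wrist_force: [-1.4, -0.1, -5.3]
grip_width: 0.0178
grasp_force: 30.0
```

Emit:
{"fn": "send_rows", "kwargs": {"series": [[[0,-0.001,0,0,0,0,0.65],[0,-0.0005,0,0,0,0,0.65],[0,0,0,0,0,0,0.65]]]}}

```text
clock: 11.3
position: [0.5631, 0.1335, 0.0816]
tcp_rot: [3.142, 0.0, 3.104]
wrist_force: [0.0, -0.3, -4.0]
grip_width: 0.0174
grasp_force: 30.0
```

Emit:
{"fn": "send_rows", "kwargs": {"series": [[[0,-0.001,0,0,0,0,0.65],[0,-0.0005,0,0,0,0,0.65],[0,0,0,0,0,0,0.65]]]}}

```text
clock: 11.6
position: [0.563, 0.132, 0.0816]
tcp_rot: [3.142, 0.0, 3.104]
wrist_force: [-0.8, 0.1, -5.2]
grip_width: 0.0176
grasp_force: 30.0
```

Emit:
{"fn": "send_rows", "kwargs": {"series": [[[0,-0.001,0,0,0,0,0.65],[0,-0.0005,0,0,0,0,0.65],[0,0,0,0,0,0,0.65]]]}}

```text
clock: 11.9
position: [0.563, 0.1305, 0.0816]
tcp_rot: [3.142, -0.0, 3.104]
wrist_force: [-1.6, -0.1, -6.3]
grip_width: 0.0176
grasp_force: 30.0
```

Emit:
{"fn": "send_rows", "kwargs": {"series": [[[0,-0.001,0,0,0,0,0.65],[0,-0.0005,0,0,0,0,0.65],[0,0,0,0,0,0,0.65]]]}}

```text
clock: 12.2
position: [0.563, 0.1292, 0.0816]
tcp_rot: [3.141, 0.0, 3.104]
wrist_force: [-0.3, 3.4, -6.1]
grip_width: 0.0174
grasp_force: 30.0
```

Emit:
{"fn": "send_rows", "kwargs": {"series": [[[0,-0.001,0,0,0,0,0.65],[0,-0.0005,0,0,0,0,0.65],[0,0,0,0,0,0,0.65]]]}}

```text
clock: 12.5
position: [0.5629, 0.1279, 0.0816]
tcp_rot: [3.141, 0.0, 3.104]
wrist_force: [-0.0, 4.7, -6.9]
grip_width: 0.0176
grasp_force: 30.0
```

Emit:
{"fn": "send_rows", "kwargs": {"series": [[[0,-0.0006,0,0,0,0,0.65],[0,0,0,0,0,0,0.65],[0,0,0,0,0,0,0.65]]]}}

```text
clock: 12.8
position: [0.5629, 0.1274, 0.0816]
tcp_rot: [3.141, 0.0, 3.104]
wrist_force: [0.7, 7.0, -7.0]
grip_width: 0.0174
grasp_force: 30.0
```

Emit:
{"fn": "send_rows", "kwargs": {"series": [[[0,0,0,0,0,0,0.65]]]}}

```text
clock: 12.9
position: [0.5629, 0.1273, 0.0816]
tcp_rot: [3.141, 0.0, 3.104]
wrist_force: [0.6, 4.6, -4.5]
grip_width: 0.0174
grasp_force: 30.0
```

Emit:
{"fn": "send_rows", "kwargs": {"series": [[[0,0,0,0,0,0,0.65]]]}}

```text
clock: 13.0
position: [0.5629, 0.1273, 0.0816]
tcp_rot: [3.141, 0.0, 3.104]
wrist_force: [-1.0, 5.8, -5.8]
grip_width: 0.0176
grasp_force: 30.0
```

Emit:
{"fn": "send_rows", "kwargs": {"series": [[[0,0.002,0,0,0,0,0.65],[0,0.003,0,0,0,0,0.65],[0,0.003,0,0,0,0,0.65],[0,0.003,0,0,0,0,0.65],[0,0.003,0,0,0,0,0.65],[0,0.002,0,0,0,0,0.65],[0,0.0014,0,0,0,0,0.65],[0,0,0,0,0,0,0.65],[0,0,0,0,0,0,0.65],[0,0,0,0,0,0,0.65]]]}}

```text
clock: 14.0
position: [0.5635, 0.1445, 0.0816]
tcp_rot: [3.141, -0.0, 3.104]
wrist_force: [0.2, 0.8, -5.7]
grip_width: 0.0176
grasp_force: 30.0
```

Emit:
{"fn": "send_rows", "kwargs": {"series": [[[0,0.0004,0,0,0,0,0.65],[0,0,0,0,0,0,0.65],[0,0,0,0,0,0,0.65]]]}}

```text
clock: 14.3
position: [0.5635, 0.1447, 0.0817]
tcp_rot: [-3.142, -0.0, 3.104]
wrist_force: [0.2, -1.0, -5.9]
grip_width: 0.0178
grasp_force: 30.0
```

Emit:
{"fn": "send_rows", "kwargs": {"series": [[[0,0,0,0,0,0,0.2],[0,0,0,0,0,0,0.2],[0,0,0,0,0,0,0.2],[0,0,0,0,0,0,0.2],[0,0,0,0,0,0,0.2]]]}}

```text
clock: 14.8
position: [0.5636, 0.1449, 0.0818]
tcp_rot: [3.141, 0.0, 3.104]
wrist_force: [-0.2, -0.2, -0.2]
grip_width: 0.038
grasp_force: 0.0
```

Emit:
{"fn": "send_rows", "kwargs": {"series": [[[0,0,-0.02,0,0,0,0.2],[0,0,-0.04,0,0,0,0.2],[0,0,-0.04,0,0,0,1],[0.02,0.033,0,0,0,0,1],[0.02,0.033,0,0,0,0,1],[0.0224,0.0338,0,0,0,0,1],[0,0,0,0,0,0,1],[0,0,0,0,0,0,1],[0,0,0,0,0,0,1]]]}}

```text
clock: 15.7
position: [0.5054, 0.2463, 0.1816]
tcp_rot: [-3.142, 0.0, 3.104]
wrist_force: [-0.0, -0.6, -0.2]
grip_width: 0.0001
grasp_force: 0.0
```

```bash
python3 - <<'E'
from h import *
import cv2
from scipy.spatial.transform import Rotation as R
s=bot.read_state();print(s["position"],s["grip_width"])
cv2.imwrite("pics/w2.png",cv2.resize(vision.camera("wrist"),(800,600),interpolation=cv2.INTER_CUBIC))
c=vision.camera_params("wrist");T=c["tool_from_camera"];r=R.from_euler("xyz",s["tcp_rot"]).as_matrix()
for X in([.5635,.1449,.130],[.542,.246,.109]):
    p=c["camera_matrix"]@(T[:3,:3].T@(r.T@(np.array(X)-s["position"])-T[:3,3]));print(X,p[:2]/p[2]*800/512)
E
```

```text
[0.50537065 0.24633836 0.18164824] 8.404799172778108e-05
[0.5635, 0.1449, 0.13] [213.53831037 443.16154562]
[0.542, 0.246, 0.109] [402.3589168  382.25129995]
```

View pics/w2.png

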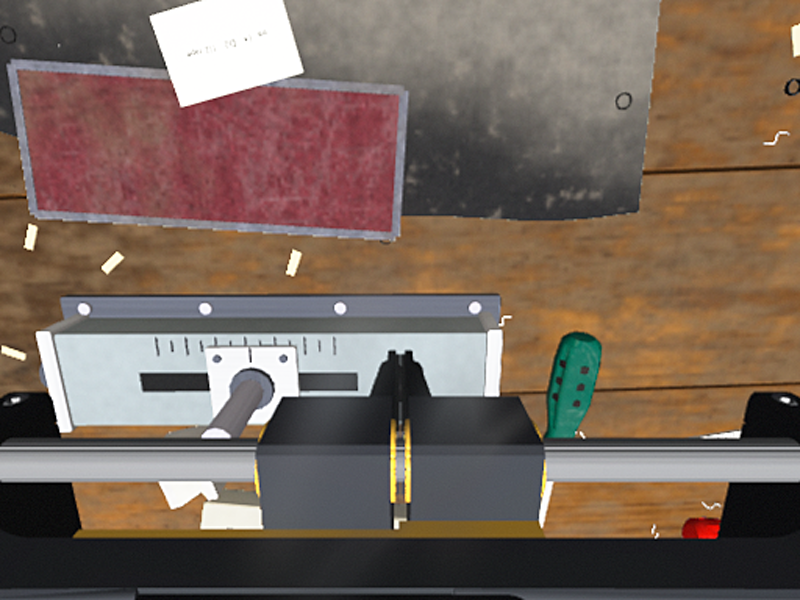

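The wrist view shows the post top at about (215,435), where I left it. The closed fingers (400,360) are lined up over the ball in y, so I can lower them and push.

Emit:
{"fn": "send_rows", "kwargs": {"series": [[[0,0,0.03,0,0,0,1],[0,0,0.03,0,0,0,1],[0,0,0.02,0,0,0,1],[0,0,0,0,0,0,1],[-0.006,0,0,0,0,0,1],[-0.006,0,0,0,0,0,1],[-0.004,0,0,0,0,0,1],[-0.004,0,0,0,0,0,1],[-0.004,0,0,0,0,0,1],[-0.004,0,0,0,0,0,1]]]}}

```text
clock: 16.75
position: [0.5331, 0.2459, 0.1019]
tcp_rot: [3.141, 0.0, 3.104]
wrist_force: [-2.9, -0.4, 2.4]
grip_width: 0.0002
grasp_force: 1.5
```

Emit:
{"fn": "send_rows", "kwargs": {"series": [[[-0.004,0,0,0,0,0,1],[-0.004,0,0,0,0,0,1],[-0.004,0,0,0,0,0,1],[-0.004,0,0,0,0,0,1],[-0.004,0,0,0,0,0,1]]]}}

```text
clock: 17.25
position: [0.5533, 0.2451, 0.1016]
tcp_rot: [3.141, 0.0, 3.104]
wrist_force: [-1.9, -0.1, 1.5]
grip_width: 0.0002
grasp_force: 1.0
```

Contact has been made and the lever is turning.

Emit:
{"fn": "send_rows", "kwargs": {"series": [[[-0.004,0,0,0,0,0,1],[-0.004,0,0,0,0,0,1],[-0.004,0,0,0,0,0,1],[-0.004,0,0,0,0,0,1],[-0.002,0,0,0,0,0,1],[0,0,0,0,0,0,1]]]}}

```text
clock: 17.85
position: [0.5702, 0.2444, 0.1008]
tcp_rot: [-3.141, -0.002, 3.104]
wrist_force: [-5.9, 0.4, -1.6]
grip_width: 0.0005
grasp_force: 2.3
```

Emit:
{"fn": "send_rows", "kwargs": {"series": [[[-0.002,0,0,0,0,0,1],[-0.002,0,0,0,0,0,1],[0,0,0,0,0,0,1]]]}}

```text
clock: 18.15
position: [0.5736, 0.2441, 0.1004]
tcp_rot: [-3.141, -0.004, 3.104]
wrist_force: [-6.2, 1.5, -6.4]
grip_width: 0.0007
grasp_force: 3.2
```

Emit:
{"fn": "send_rows", "kwargs": {"series": [[[-0.002,0,0,0,0,0,1],[-0.002,0,0,0,0,0,1],[0,0,0,0,0,0,1]]]}}

```text
clock: 18.45
position: [0.5772, 0.2439, 0.1002]
tcp_rot: [-3.14, -0.005, 3.104]
wrist_force: [-7.0, 1.3, -5.2]
grip_width: 0.0005
grasp_force: 3.6
```

Emit:
{"fn": "send_rows", "kwargs": {"series": [[[-0.002,0,0,0,0,0,1],[0,0,0,0,0,0,1]]]}}

```text
clock: 18.65
position: [0.5784, 0.2438, 0.0999]
tcp_rot: [-3.14, -0.007, 3.104]
wrist_force: [-10.2, 1.7, -6.3]
grip_width: 0.0006
grasp_force: 5.2
```

Emit:
{"fn": "send_rows", "kwargs": {"series": [[[-0.002,0,0,0,0,0,1],[0,0,0,0,0,0,1]]]}}

```text
clock: 18.85
position: [0.5788, 0.2438, 0.0997]
tcp_rot: [-3.139, -0.01, 3.104]
wrist_force: [-17.9, 1.1, -2.5]
grip_width: 0.0004
grasp_force: 8.8
```

At the stop: the tool moved 0.4 mm for a 2 mm command while the force climbed. I'll back off, rise and check.

Emit:
{"fn": "send_rows", "kwargs": {"series": [[[0.01,0,0,0,0,0,1],[0.02,0,0,0,0,0,1],[0.02,0,0,0,0,0,1],[0.02,0,-0.03,0,0,0,1],[0.03,0,-0.04,0,0,0,1],[0.03,0,-0.04,0,0,0,1],[0,0.04,0,0,0,0,1],[0,0.04,0,0,0,0,1],[0,0,0,0,0,0,1]]]}}

```text
clock: 19.75
position: [0.4565, 0.3322, 0.2125]
tcp_rot: [3.139, 0.004, 3.107]
wrist_force: [-0.1, -0.4, -0.7]
grip_width: 0.0004
grasp_force: 0.0
```

```bash
python3 - <<'E'
from rig import bot, vision
import cv2,numpy as np
a=vision.camera("scene")[160:300,200:380]; b=vision.camera("side")[180:325,220:340]
A=cv2.resize(a,None,fx=2.2,fy=2.2,interpolation=cv2.INTER_CUBIC); B=cv2.resize(b,None,fx=3.3,fy=3.3,interpolation=cv2.INTER_CUBIC)
c=np.zeros((600,800,3),np.uint8); c[:A.shape[0],:A.shape[1]]=A; c[:B.shape[0],402:402+B.shape[1]]=B[:, :398]
cv2.imwrite("pics/crop3.png",c)
E
```

```text
(no output)
```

View pics/crop3.png

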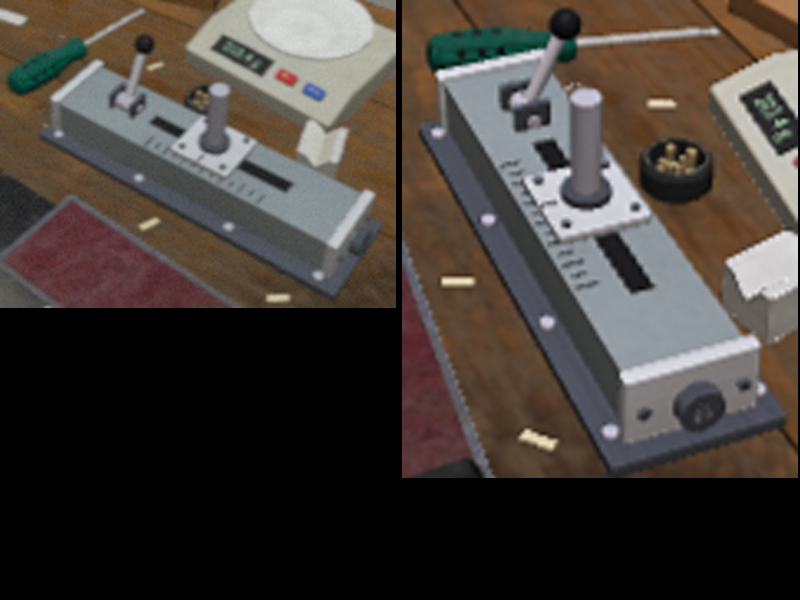

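The lever now leans to the far side (ball at side crop (565,23)), and the cup, vee block and screwdriver haven't moved. I'll check the ball and post positions in numbers.

```bash
python3 - <<'E'
from h import *
s2=lambda u,v:("scene",(200+u/2.2-.3,160+v/2.2-.3))
for k,a,b in(("ball",(145,44),(565,23)),("top",(218,90),(586,97))):
    X,e=tri([s2(*a),sd(*b)]);print(k,X.round(4),np.round(e,4))
E
```

```text
ball [0.5934 0.2385 0.1164] [0.0007 0.0007]
top [0.5644 0.1432 0.1277] [0.0004 0.0004]
```

```bash
python3 - <<'E'
from h import *
import cv2
old={n:cv2.imread(f"pics/{n}0.png") for n in("scene","side")}
new={n:cv2.resize(vision.camera(n),(800,600),interpolation=cv2.INTER_CUBIC) for n in("scene","side")}
seed={"scene":((390,303),(415,281)),"side":((381,301),(421,292))}
P=[[],[]]
for n in old:
    for i,im in enumerate((old[n],new[n])):
        u,v=seed[n][i];g=im[v-14:v+15,u-14:u+15].max(2);m=(g<55).astype(np.uint8)
        k,l,st,c=cv2.connectedComponentsWithStats(m);j=1+np.argmax(st[1:,4]);q=c[j]+[u-14,v-14];print(n,i,q.round(1),st[j])
        P[i].append((n,tuple((q+.5)*.64-.5)))
for p in P: print([x.round(4) for x in tri(p)[:1]],tri(p)[1])
# fit axle + angles
from scipy.optimize import least_squares
pix=[x for p in P for x in p]
def pr(n,X): c=vision.camera_params(n);q=c["camera_matrix"]@(c["R"]@X+c["t"]);return q[:2]/q[2]
ex=np.array([.9993,-.037,0])
def f(a):
    r=[]
    for i,p in enumerate(P):
        t=(-.5,a[3])[i];X=a[:3]+.062*(np.sin(t)*ex+np.cos(t)*np.array([0,0,1]))
        for n,q in p:r+=list(pr(n,X)-q)
    return r
s=least_squares(f,[.57,.245,.055,.5]);print(s.x,np.round(s.fun,2))
E
```

```text
scene 0 [390.4 302.4] [  8   7  14  14 145]
scene 1 [414.7 281.5] [  8   9  13  12 124]
side 0 [380.1 302.1] [  0   7  26  18 256]
side 1 [420.7 292.7] [  7   8  15  15 171]
[array([0.5392, 0.241 , 0.1144])] [np.float64(0.0017241153485073987), np.float64(0.001724115348507412)]
[array([0.594 , 0.2399, 0.1145])] [np.float64(0.0008720144336296351), np.float64(0.0008720144336295594)]
[0.56913445 0.24045387 0.05868165 0.40973108] [-0.21  1.17  0.43 -0.39  0.04  0.12  0.14 -0.76]
```

```bash
python3 -c "
from rig import bot
print(bot.finish_job())"
```

```text
the job is handed in; nothing more can be done
None
```

I found both ends of the play (about 30 mm), left the post within about 1 mm of the middle, threw the lock lever over to its stop, and handed the job in. The stop is judged from the lever resisting 18 N; the camera fit put it at about 0.91 rad.

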